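# Reset the stay of the counter hatch to its middle hole

## Robot

A 6-joint arm with a two-finger parallel gripper is mounted at the origin on the work surface. World frame = base frame: x ahead of the robot, y to its left, z up, the work surface at z = 0. Lengths are in mm, angles in degrees, forces in N, time in s.
With the tool pointing down it reaches from about 300 to 850 mm from the base axis. Payload 4.2 kg.
Tool frame: the origin (TCP) lies on the centre line of the jaws, within the pads' length; the fingertips stand 14 mm ahead of it and the grasp point (between the pads) lies 5 mm behind it; z points along the fingers, y is the line along which they close (so a half turn about z gives the same grasp; the last joint's range is limited). The gripper opens to 91 mm and grips with 3 to 60 N. Pads are 32 mm wide; open, the fingers measure 118 mm over their backs; the gripper's body (76 mm by 178 mm) begins 60 mm behind the grasp point.
Start: joints at [-76.089, 18.312, 89.639, -0, 72.044, -1.146], TCP at [149.379, -555.275, 201.276] pointing down, gripper open.
Joint ranges: [-177.97, 177.97], [-48.28, 115.42], [12.27, 149.76], [-77.06, 257.06], [2.81, 150.46], [-146.56, 146.56]. Speed limits (degrees/s): [147.25, 147.25, 180, 180, 180, 180].

## Interface

Orientations are given as [roll, pitch, yaw] about the fixed x, y, z axes, in that order (R = Rz(yaw) Ry(pitch) Rx(roll)).
In Python, from workcell import env gives the robot as it stands.
- The arm moves only by the tool arm_command, never from a script. Its argument "motion" is a list of rows, each an object with "offset": the shift along the tool's x, y, z in m, a list of three; "spin": the turn about the tool's z in rad. In form: [{"offset": [tx, ty, tz], "spin": spin}, ...]. A call has 1 to 5 rows; each row shifts and turns the commanded pose from where the row before left it, along the tool's axes as they then stand; what a row does not reach is not made up. A row lasts 1/8 s, in which the tool goes at most 62.5 mm and 10.7 degrees, less where a joint would pass 70% of its speed; a pose out of reach is approached as far as the arm can. A call with a gripper value outside its range is refused whole. "jaw" is the finger opening in m, from 0 to 0.0912, set as the call begins (left out, the last holds). The fingers move at their own pace and stop on an object; "newtons" is the grip in N (left out, the last holds). Time passes only in rows, so rows that do not move let the fingers close. It gives the time, the measured TCP pose, the force, the opening and the grip force at its end, in the units of the state.
- env.state(): the state, without advancing time (a new reading comes with each control period).
- env.grab_frame(name): name is "scene" or "top"; returns (picture, depth): 420x560x3 uint8, blue, green, red; 420x560 float32, mm along the optical axis (not along the pixel's ray), 0 where there is no reading.
- env.camera_model(name): a dict with "fx", "fy", "cx", "cy" (pixels), "eye" and "rotation" of the camera in the world. Camera axes: x right, y down, z forward; pixel columns grow to the right and rows downward; lengths in mm; the calibration is good to about 2 mm. A picture is of the moment at which its call begins. camera_model takes no time and is no camera call.
- env.job_done(): hands the job in; it is judged then, once.
Trained networks look in the newest picture that a camera, given by its name, has taken for a name from the list of things; names that differ only in an ending like _2 or _b are one class to them, and where a whole thing is asked for, a point or a joint stands for the part that bears it (a point fixed in the world has none). Each returns a list of dicts, best first, with "score" (0 to 1); they miss things now and then, are a little off and sometimes report something else, mostly with a low value. They report only what shows in the picture. A call takes as long as a camera call.
- env.boxes_of(camera, target): "bbox" ([left, top, right, bottom] in pixels, round what is visible of it).
- env.pinpoint(camera, target): "location" ([column, row] in pixels: a listed point, or the origin of a listed thing).
The state is a dict: "time_s": time; "qpos": joint angles; "qvel": joint speeds; "effort": joint torques, N m; "ee_pos": TCP position; "ee_rot": TCP orientation; "force": force on the tool from outside, world axes, zero at the start; "torque": the same for the moment, N m; "gripper_width": finger opening in mm; "gripper_force": force on a finger pad.
Only numpy, scipy, OpenCV 4.12 (cv2) and the standard library are available. Lean on these libraries where they do the work, as an engineer would, in place of code of your own. Each camera call takes 0.05 s, during which the arm holds its last target. There are 200 camera calls.

## Task

The little glazed hatch in the counter screen stands too wide open. Lift the knobbed end of the hatch's wooden stay off the pin on the sill, draw the hatch in to half open, and set the stay's middle hole fully down over the same pin, then let go.

Things in the scene. Friction and masses are not known exactly. Their poses are not given: they have to be found in the camera images.
- leaf (a joint): Angle of the glazed hatch about its upright hinge: 0 at the start (wide open), about -0.36 rad on the middle hole. Its stay, a dark wooden bar 10 mm thick and 50 mm wide (22 mm at the knob), reaches from a pivot inside the hatch to a free end towards the robot; it swivels and lifts freely (0 to 34 degrees), falls back to level, and swings the hatch when moved (1 to 3 N). A loose spare stay lies nearby.
- stay_knob (a point): Centre of the upright wooden knob on top of the stay's free end, 285 mm from the pivot. The knob is 26 mm across (20 mm at the foot) and 38 mm tall; this point is 21 mm above the bar's top face, 17 mm below the knob's top and, at the start, 76 mm above the counter.
- stay_middle_hole (a point): Centre of the middle one of the stay's three holes, at half the bar's thickness: 160 mm from the pivot, 125 mm from the knob. The holes are 26 mm round, 65 mm apart in a row. At the start the pin is in the hole nearest the knob. With the stay level this point is 50 mm above the counter.
- pin_top (a point): Tip of the fixed upright steel pin on the hatch's sill: 12 mm round with a domed tip, 67 mm above the counter, 12 mm above the top face of a level stay. A hole must rise 22 mm to clear it (knob raised 55 mm: middle hole up 31 mm). With a hole fully down over the pin the hole's centre is 17 mm below this point. Posts 190 mm tall stand about 155 mm or more to either side.

How it is judged:
By the outcome, as a careful person would: the job done as asked, in the order asked, and still so for the second after the job is handed in, with the robot touching nothing.
It also fails if it takes over 38 s, if anything falls off the work surface, if the arm or the gripper's body presses on something with over 40 N, if the wrist force passes 120 N, or if a joint passes its speed limit or range.

## Working session

There is one attempt and no reset: what is moved stays moved. The work goes in short steps, Python scripts to look and compute and a tool call to move; the robot and the scene stay as the last step left them, time stands still between calls to the robot, and variables do not carry over. Pictures are saved under pics/ and viewed, at most 10 in all, crops included, and the job is handed in when it is done.

Besides the shell and the picture viewer there is one more tool, called after ">>>" as name(argument=value, ...), one argument or row to a line, values as JSON. arm_command: Moves the arm, as the interface text tells. Its arguments: {"type":"object","properties":{"motion":{"type":"array"},"jaw":{"type":"number"},"newtons":{"type":"number"}},"required":["motion"]}

```bash
mkdir -p pics
cat > h.py <<'E'
from workcell import env
import numpy as np, cv2
def px2w(cam,uv,depth=None,z=None):
    m=env.camera_model(cam);R=np.array(m["rotation"]);e=np.array(m["eye"])
    d=R@np.array([(uv[0]-m["cx"])/m["fx"],(uv[1]-m["cy"])/m["fy"],1.])
    return e+d*(depth if depth is not None else (z-e[2])/d[2])
def look(cam,fn=None):
    p,d=env.grab_frame(cam)
    if fn: cv2.imwrite("pics/"+fn,p)
    return p,d
def find(cam,t,z):
    for r in env.pinpoint(cam,t)[:3]:
        print(cam,t,round(r["score"],2),np.round(r["location"],1),px2w(cam,r["location"],z=z).round(1))
E
python3 - <<'E'
from h import *
m=env.camera_model("top");print(m);print(env.camera_model("scene")["eye"])
P=[]
for c in("scene","top"):
    P.append(look(c,c+"0.png")[0])
    find(c,"stay_knob",76);find(c,"stay_middle_hole",50);find(c,"pin_top",67)
print(env.state())
E
```

```text
{'fx': 442.0497028093423, 'fy': 442.0497028093423, 'cx': 289.15232443639235, 'cy': 205.536512068447, 'eye': array([555.00831522,  93.86536285, 724.63279816]), 'rotation': array([-176.52564751,    2.14319324,  -89.53950673])}
[ 794.99945093 -225.11334173  593.91296869]Traceback (most recent call last):
  File "<stdin>", line 6, in <module>
  File "h.py", line 13, in find
    print(cam,t,round(r["score"],2),np.round(r["location"],1),px2w(cam,r["location"],z=z).round(1))
                                                              ~~~~^^^^^^^^^^^^^^^^^^^^^^^
  File "h.py", line 6, in px2w
    return e+d*(depth if depth is not None else (z-e[2])/d[2])
                                                         ~^^^
IndexError: invalid index to scalar variable.
```

View pics/scene0.png

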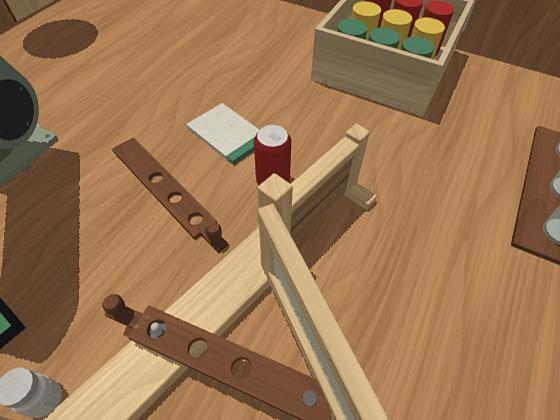

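The scene view shows the stay with its knob at (115,307), the pin in the nearest hole at (156,328) and the middle hole at (198,348). The spare stay lies around (175,195). The camera rotation is given as rpy, so I'll fix the helper.

```bash
sed -i 's/R=np.array(m\["rotation"\])/R=Rot.from_euler("xyz",m["rotation"],degrees=True).as_matrix()/; 2a from scipy.spatial.transform import Rotation as Rot' h.py
python3 - <<'E'
from h import *
for c in("scene","top"):
    p,d=look(c,c+"0.png")
    find(c,"stay_knob",76);find(c,"stay_middle_hole",50);find(c,"pin_top",67)
s=env.state();print(s["ee_pos"],s["ee_rot"],s["time_s"])
E
```

```text
scene stay_knob 0.82 [113.8 308.6] [ 501.5 -145.2   76. ]
scene stay_middle_hole 0.73 [194.8 342.8] [ 616.6 -127.3   50. ]
scene pin_top 0.73 [116.1 309.3] [ 499.9 -143.1   67. ]
scene pin_top 0.47 [151.9 326.1] [ 558.3 -138.9   67. ]
top stay_knob 0.93 [468.6 270.4] [ 502.4 -140.2   76. ]
top stay_middle_hole 0.84 [452.7 186.9] [ 625.5 -127.9   50. ]
[ 149.386721   -555.2418635   201.24293955] [-1.79999614e+02 -4.96981924e-04  1.50586942e+01] 0.5
```

View pics/top0.png

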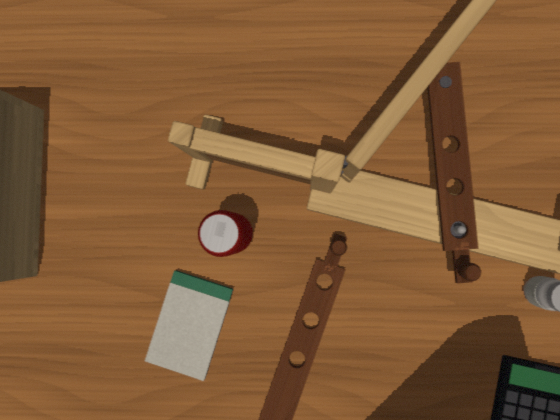

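Top view: knob (470,271), pin (459,229), middle hole (454,186), pivot (446,81), hinge near (345,172). The spare stay is at (310,320). Next I compute the geometry.

```bash
cat > geo.py <<'E'
from h import *
from scipy.optimize import brentq
def geo(knob,pin,hinge):
    u=(pin-knob)/np.linalg.norm(pin-knob)
    piv=knob+285*u
    r=lambda t:hinge+np.array([[np.cos(t),-np.sin(t)],[np.sin(t),np.cos(t)]])@(piv-hinge)
    f=lambda t:np.linalg.norm(pin-r(t))-160
    t=brentq(f,-.8,0)
    for k in np.linspace(0,1,6):
        p=r(k*t);v=(pin-p)/np.linalg.norm(pin-p)
        print("th %.3f piv"%(k*t),p.round(1),"knob",(p+285*v).round(1),"flat; lifted55",(p+279.6*v).round(1),"dir",np.degrees(np.arctan2(*-v[::-1])).round(1))
E
python3 - <<'E'
from geo import *
pin=px2w("top",(459,229),z=67);pin2=px2w("scene",(155,328),z=67)
knob=px2w("top",(470,271),z=84);kn2=px2w("scene",(114,306),z=78)
print("pin",pin,pin2,"knob",knob,kn2,"piv",px2w("top",(446,81),z=57),px2w("scene",(309,398),z=57))
d=env.grab_frame("top")[1]
for uv in((345,172),(348,168),(350,175),(330,165),(460,40),(470,271),(459,229)):
    z=d[uv[1],uv[0]];print(uv,z,px2w("top",uv,depth=z).round(1))
h=px2w("top",(347,171),depth=d[175,350]);print(h)
pin=(pin+pin2)[:2]/2;knob=(knob+kn2)[:2]/2
geo(knob,pin,h[:2])
E
```

```text
pin [ 561.74962285 -130.58608427   67.        ] [ 563.58995442 -138.99699084   67.        ] knob [ 502.19489144 -139.28746002   84.        ] [ 500.33677157 -142.51091701   78.        ] piv [ 786.37367462 -117.86135292   57.        ] [ 783.86302545 -118.70585712   57.        ]
(345, 172) 638.43286 [642.5  37.7  87.7]
(348, 168) 599.0053 [642.5  37.1 127.2]
(350, 175) 634.04913 [637.7  30.9  91.6]
(330, 165) 537.18555 [637.   64.9 189.9]
(460, 40) 544.6626 [793.1 -94.7 185.8]
(470, 271) 618.2476 [ 502.9 -136.    92.9]
(459, 229) 649.12286 [ 561.8 -131.    65.7]
[643.35304721  35.21408436  92.08872184]
th -0.000 piv [ 784.9 -112.7] knob [ 501.3 -140.9] flat; lifted55 [ 506.6 -140.4] dir 5.7
th -0.074 piv [ 773.5 -122.8] knob [ 489. -139.] flat; lifted55 [ 494.3 -138.7] dir 3.3
th -0.149 piv [ 761.4 -132. ] knob [ 476.4 -136. ] flat; lifted55 [ 481.8 -135.9] dir 0.8
th -0.223 piv [ 748.7 -140.3] knob [ 463.8 -131.9] flat; lifted55 [ 469.2 -132. ] dir -1.7
th -0.297 piv [ 735.3 -147.6] knob [ 451.1 -126.5] flat; lifted55 [ 456.5 -126.9] dir -4.3
th -0.372 piv [ 721.5 -154. ] knob [ 438.6 -119.8] flat; lifted55 [ 443.9 -120.5] dir -6.9
```

>>> arm_command(
  motion=[
    {"offset":[0.0448,-0.031,0],"spin":0},
    {"offset":[0.0448,-0.031,0],"spin":0},
    {"offset":[0.0448,-0.031,0],"spin":0},
    {"offset":[0.0448,-0.031,0],"spin":0},
    {"offset":[0.0448,-0.031,0],"spin":0},
  ],
  jaw=0.065,
  newtons=15,
)

```text
time_s: 1.18
ee_pos: [326.4, -346.1, 201.5]
ee_rot: [180.0, -0.0, 15.0]
force: [0.5, -0.1, 0.4]
gripper_width: 64.9
gripper_force: 0.0
```

>>> arm_command(
  motion=[
    {"offset":[0.0448,-0.031,0],"spin":0},
    {"offset":[0.0448,-0.031,0],"spin":0},
    {"offset":[0.0448,-0.031,0],"spin":0},
    {"offset":[0.0448,-0.031,0],"spin":0},
    {"offset":[0.0448,-0.031,0],"spin":0},
  ],
)

```text
time_s: 1.8
ee_pos: [502.6, -138.1, 201.5]
ee_rot: [180.0, -0.0, 15.1]
force: [0.5, 0.3, 0.0]
gripper_width: 64.9
gripper_force: 0.0
```

>>> arm_command(
  motion=[
    {"offset":[0,0,0],"spin":0.164},
    {"offset":[0,0,0],"spin":0},
  ],
)

```text
time_s: 2.05
ee_pos: [501.6, -139.0, 201.1]
ee_rot: [180.0, 0.0, 5.8]
force: [0.0, -0.2, 0.2]
gripper_width: 64.9
gripper_force: 0.0
```

>>> arm_command(
  motion=[
    {"offset":[0,0,0.045],"spin":0},
    {"offset":[0,0,0.041],"spin":0},
    {"offset":[0,0,0],"spin":0},
  ],
)

```text
time_s: 2.42
ee_pos: [498.7, -139.5, 112.9]
ee_rot: [-179.9, 0.4, 5.7]
force: [0.8, -0.3, 1.4]
gripper_width: 64.9
gripper_force: 0.0
```

Run:
```python
from h import *
p,d=look("scene")
cv2.imwrite("pics/s1.png",cv2.resize(p[180:420,0:320],None,fx=2,fy=2))
find("scene","stay_knob",76)
```

```text
scene stay_knob 0.61 [114.4 308.7] [ 502.3 -144.9   76. ]
```

View pics/s1.png

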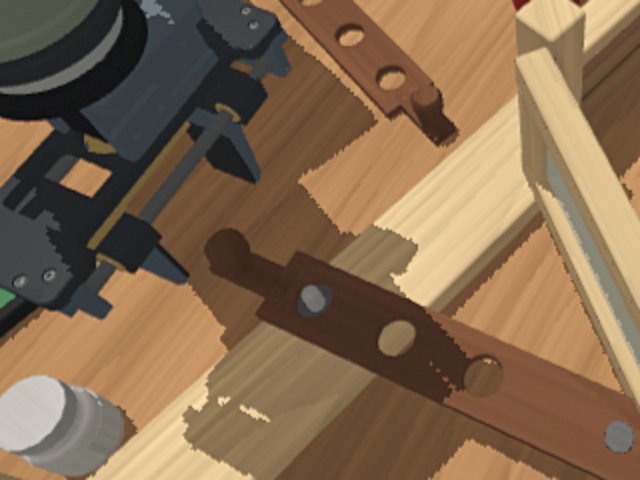

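The open fingers straddle the knob (crop 230,245), and the shaker is clear. Now I descend and grip.

>>> arm_command(
  motion=[
    {"offset":[0.001,0.001,0.02],"spin":0},
    {"offset":[0,0,0.02],"spin":0},
    {"offset":[0,0,0],"spin":0},
  ],
)

```text
time_s: 2.9
ee_pos: [502.9, -140.8, 76.1]
ee_rot: [180.0, -0.0, 5.7]
force: [-0.3, -0.0, 0.2]
gripper_width: 64.9
gripper_force: 0.0
```

>>> arm_command(
  motion=[
    {"offset":[0,0,0],"spin":0},
    {"offset":[0,0,0],"spin":0},
    {"offset":[0,0,0],"spin":0},
    {"offset":[0,0,0],"spin":0},
  ],
  jaw=0.01,
  newtons=15,
)

```text
time_s: 3.4
ee_pos: [502.7, -140.5, 75.5]
ee_rot: [180.0, -0.0, 5.7]
force: [0.2, -0.7, -0.8]
gripper_width: 27.8
gripper_force: 0.0
```

>>> arm_command(
  motion=[
    {"offset":[0,0,0],"spin":0},
    {"offset":[0,0,0],"spin":0},
    {"offset":[0,0,0],"spin":0},
  ],
)

```text
time_s: 3.78
ee_pos: [502.6, -140.5, 75.2]
ee_rot: [180.0, -0.0, 5.7]
force: [-0.4, -1.0, -0.4]
gripper_width: 20.3
gripper_force: 12.9
```

>>> arm_command(
  motion=[
    {"offset":[0,0,-0.011],"spin":0},
    {"offset":[0.001,0,-0.012],"spin":0},
    {"offset":[0.001,0,-0.012],"spin":0},
    {"offset":[0.0015,0,-0.012],"spin":0},
    {"offset":[0.002,0,-0.012],"spin":0},
  ],
)

```text
time_s: 4.4
ee_pos: [508.3, -139.9, 135.2]
ee_rot: [180.0, -0.0, 5.7]
force: [0.2, -0.4, -2.6]
gripper_width: 19.6
gripper_force: 12.5
```

Run:
```python
from h import *
p,d=look("scene")
cv2.imwrite("pics/s2.png",cv2.resize(p[180:420,0:320],None,fx=2,fy=2))
print({k:v for k,v in env.state().items() if k in("ee_pos","force","gripper_width","gripper_force")})
```

```text
{'ee_pos': array([ 509.17581622, -140.22520823,  136.72773003]), 'force': array([-0.48060713, -0.23055328, -0.0091115 ]), 'gripper_force': 12.62274859516765, 'gripper_width': 19.02152617024279}
```

View pics/s2.png

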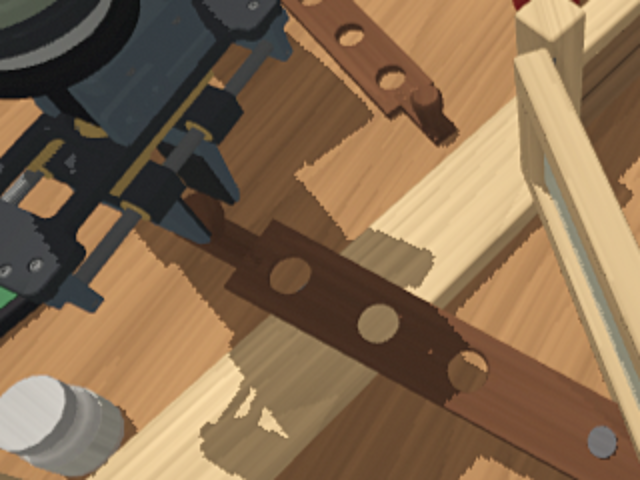

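```bash
cat >> h.py <<'E'
def proj(cam,P):
    m=env.camera_model(cam);R=Rot.from_euler("xyz",m["rotation"],degrees=True).as_matrix()
    c=R.T@(np.array(P,float)-m["eye"]);return np.array([m["cx"]+m["fx"]*c[0]/c[2],m["cy"]+m["fy"]*c[1]/c[2]])
E
python3 - <<'E'
from h import *
p,d=look("scene");q,_=look("top")
s=env.state();print(s["ee_pos"],s["gripper_width"],s["gripper_force"],s["force"])
find("scene","stay_knob",131);
u=proj("scene",s["ee_pos"]-[0,0,-5]);print("tcp",u,proj("top",s["ee_pos"]))
find("scene","stay_middle_hole",81)
a=cv2.resize(p[230:330,40:165],None,fx=4.8,fy=4.8,interpolation=cv2.INTER_CUBIC)
cv2.imwrite("pics/s3.png",a)
E
```

```text
[ 508.44202815 -140.00876284  134.97655145] 19.307151558546867 12.528240139363334 [ 0.9245533  -0.48876893 -0.66958874]
scene stay_knob 0.55 [104.1 291.9] [ 507.2 -142.6  131. ]
tcp [103.76637566 287.57937248] [484.970281   269.58894665]
scene stay_middle_hole 0.71 [187.6 339.4] [ 616.  -133.6   81. ]
```

View pics/s3.png

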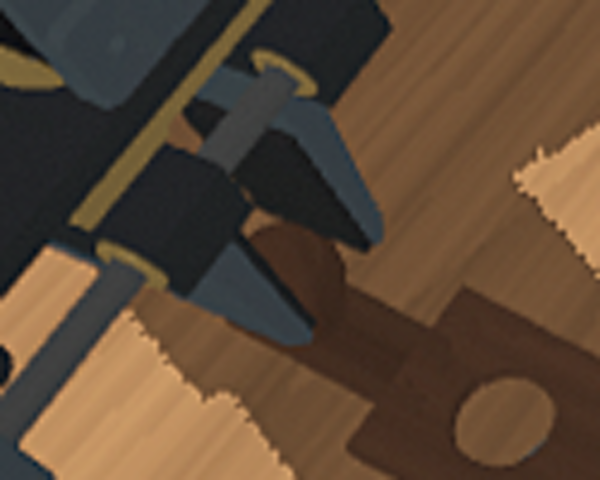

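The knob is held at the finger tips and the stay has lifted clear: the pin is hidden beneath the bar. Next I draw the hatch in along the computed arc.

>>> arm_command(
  motion=[
    {"offset":[-0.006,-0.0015,0],"spin":0.022},
    {"offset":[-0.006,-0.0015,0],"spin":0.022},
    {"offset":[-0.006,-0.0018,0],"spin":0.022},
    {"offset":[-0.0062,-0.0018,0],"spin":0.022},
    {"offset":[-0.0062,-0.002,0],"spin":0.022},
  ],
)

```text
time_s: 5.28
ee_pos: [476.7, -132.8, 134.3]
ee_rot: [180.0, 0.0, -0.7]
force: [1.4, -1.0, -1.3]
gripper_width: 17.5
gripper_force: 12.5
```

>>> arm_command(
  motion=[
    {"offset":[-0.0062,-0.002,0],"spin":0.022},
    {"offset":[-0.0064,-0.0023,0],"spin":0.022},
    {"offset":[-0.0064,-0.0023,0],"spin":0.022},
    {"offset":[-0.0065,-0.0027,0],"spin":0.022},
    {"offset":[-0.0065,-0.0027,0],"spin":0.022},
  ],
)

```text
time_s: 5.9
ee_pos: [445.6, -119.0, 134.3]
ee_rot: [180.0, -0.0, -7.0]
force: [0.9, 0.5, -2.3]
gripper_width: 18.0
gripper_force: 12.5
```

>>> arm_command(
  motion=[
    {"offset":[0,0,0],"spin":0},
    {"offset":[0,0,0],"spin":0},
  ],
)

```text
time_s: 6.15
ee_pos: [445.8, -119.2, 134.2]
ee_rot: [180.0, 0.0, -6.9]
force: [-1.2, -0.9, -1.3]
gripper_width: 17.8
gripper_force: 12.7
```

Run:
```python
from h import *
p,d=look("scene");
s=env.state();print(s["ee_pos"],s["ee_rot"],s["gripper_width"],s["gripper_force"],s["force"])
find("scene","stay_knob",127);find("scene","stay_middle_hole",81)
look("top");find("top","stay_middle_hole",81)
cv2.imwrite("pics/s4.png",cv2.resize(p[180:420,0:320],None,fx=2,fy=2))
print(proj("scene",[562.7,-133,67]))
```

```text
[ 445.90801905 -119.2348699   134.21663242] [ 1.79992293e+02  2.21159593e-02 -6.94013609e+00] 17.767959922194564 12.660605644632597 [ 0.02119843 -0.71546184  0.05890305]
scene stay_knob 0.9 [ 77.2 255.1] [ 436.7 -118.4  127. ]
scene stay_middle_hole 0.76 [147.9 316.7] [ 551.8 -133.5   81. ]
top stay_middle_hole 0.7 [467.7 233.8] [ 554.8 -138.    81. ]
[157.28830004 323.8322676 ]
```

View pics/s4.png

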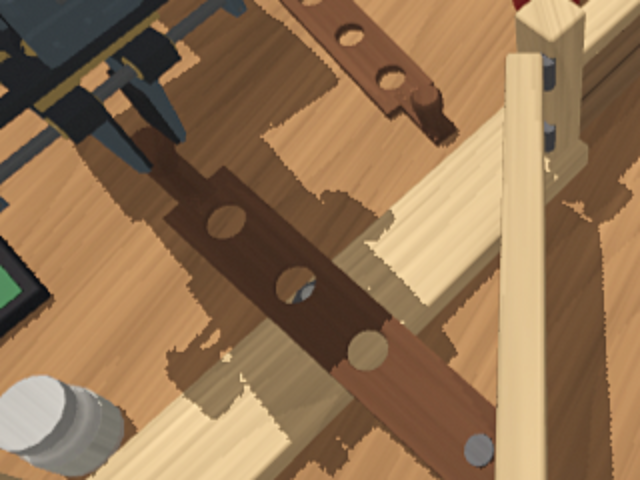

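The pin is visible through the middle hole (pin at crop 305,292, hole centre about 296,286), so the hole is a few mm off. I'll check from the top camera too.

Run:
```python
from h import *
q,d=look("top")
cv2.imwrite("pics/t5.png",cv2.resize(q[150:300,400:560],None,fx=4,fy=4,interpolation=cv2.INTER_CUBIC))
print("pin scene",px2w("scene",(157.5,329),z=67).round(1),px2w("scene",(155,327),z=67).round(1))
print("pin proj",proj("scene",[562,-131,67]))
for uv in((148,323),(147.9,316.7)):
    for z in (76,81,86): print("hole",uv,z,px2w("scene",uv,z=z).round(1))
```

```text
pin scene [ 567.4 -138.5   67. ] [ 562.7 -137.9   67. ]
pin proj [157.8059017  322.31805779]
hole (148, 323) 76 [ 555.1 -139.4   76. ]
hole (148, 323) 81 [ 557.4 -140.2   81. ]
hole (148, 323) 86 [ 559.7 -141.1   86. ]
hole (147.9, 316.7) 76 [ 549.4 -132.6   76. ]
hole (147.9, 316.7) 81 [ 551.8 -133.5   81. ]
hole (147.9, 316.7) 86 [ 554.2 -134.4   86. ]
```

View pics/t5.png

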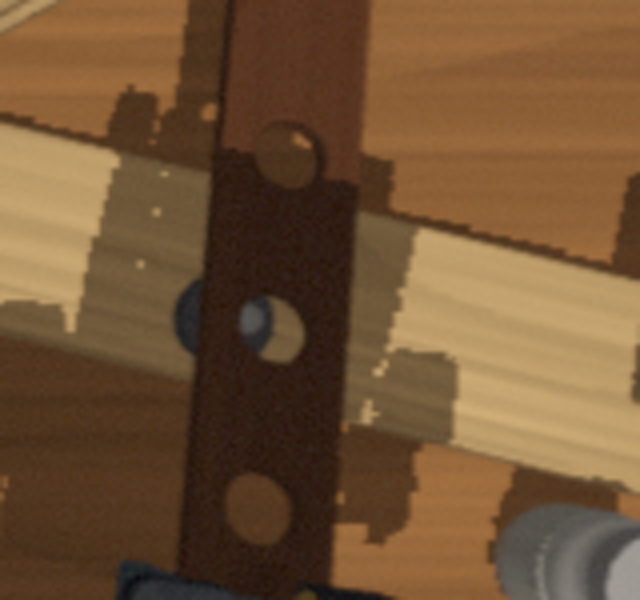

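Run:
```python
from h import *
for fn,(u,v) in (("top0.png",(459,229)),("scene0.png",(156,328))):
    im=cv2.imread("pics/"+fn);h=cv2.cvtColor(im,cv2.COLOR_BGR2HSV)
    b=im.astype(int);m=((b[...,0]>=b[...,2]-5)).astype(np.uint8)
    w=m[v-14:v+15,u-14:u+15]
    n,l,st,c=cv2.connectedComponentsWithStats(w)
    for i in range(1,n):
        if st[i,4]>8:
            print(fn,st[i],c[i]+[u-14,v-14]); ys,xs=np.where(l==i);g=b[v-14+ys,u-14+xs].sum(1)
            br=g>0.75*g.max();print(" bright",g.max(),xs[br].mean()+u-14,ys[br].mean()+v-14,br.sum())
            cam=fn[:-5]
            print(px2w(cam,(xs[br].mean()+u-14,ys[br].mean()+v-14),z=66).round(1))
q,_=look("top");p,_=look("scene")
out=np.hstack([cv2.resize(cv2.imread("pics/top0.png")[205:255,430:490],(400,333),interpolation=cv2.INTER_NEAREST),cv2.resize(q[205:255,430:490],(400,333),interpolation=cv2.INTER_NEAREST)])
out2=np.hstack([cv2.resize(cv2.imread("pics/scene0.png")[300:333,130:190],(400,220),interpolation=cv2.INTER_NEAREST),cv2.resize(p[305:338,120:180],(400,220),interpolation=cv2.INTER_NEAREST)])
cv2.imwrite("pics/c6.png",np.vstack([out,out2]))
```

```text
top0.png [ 6  7 14 16 87] [456.71264368 229.20689655]
 bright 247 455.84 230.16 50
[ 560.  -126.3   66. ]
scene0.png [  7   9  17  15 102] [157.47058824 330.79411765]
 bright 352 157.43939393939394 330.7121212121212 66
[ 568.4 -140.3   66. ]
```

View pics/c6.png

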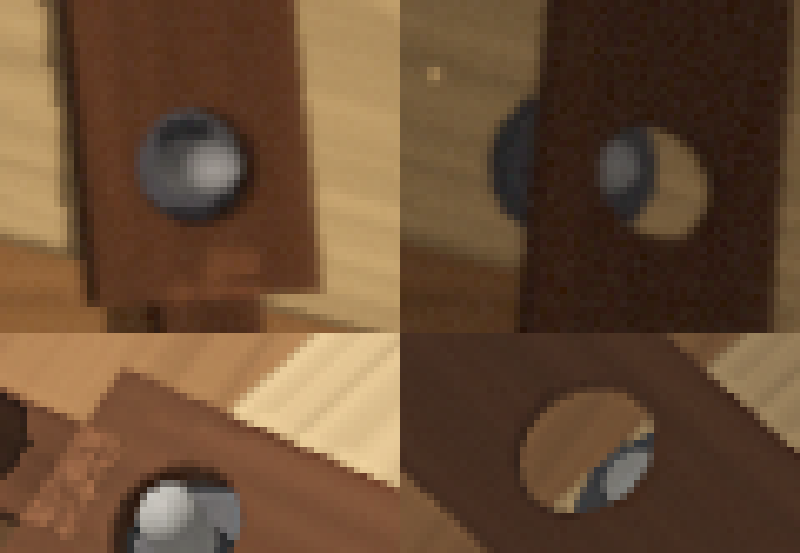

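```bash
cat >> h.py <<'E'
from scipy.optimize import least_squares
def tri(a,b):
    r=least_squares(lambda P:np.r_[proj("top",P)-a,proj("scene",P)-b],[560,-130,70]);return r.x.round(1),r.fun.round(1)
E
python3 - <<'E'
from geo import *
print("pin",px2w("top",(462.3,229.6),z=67).round(1),px2w("scene",(154.7,326),z=67).round(1),tri((462.3,229.6),(154.7,326)))
for z in(76,81,86):print("hole",z,px2w("top",(468.1,232.5),z=z).round(1),px2w("scene",(148.1,322.7),z=z).round(1))
print(tri((468.1,232.5),(148.1,322.7)))
E
```

```text
pin [ 560.9 -135.3   67. ] [ 561.5 -137.    67. ] (array([ 560.7, -136.4,   64.5]), array([ 0.2,  0.2,  0.2, -0. ]))
hole 76 [ 556.7 -140.4   76. ] [ 555. -139.   76.]
hole 81 [ 556.7 -138.6   81. ] [ 557.3 -139.9   81. ]
hole 86 [ 556.7 -136.8   86. ] [ 559.6 -140.7   86. ]
(array([ 556.5, -139.4,   79.1]), array([ 0.1,  0.1,  0.1, -0. ]))
```

Run:
```python
from geo import *
geo(np.array([501.2,-140.8]),np.array([561.,-136.]),np.array([643.,35.]))
```

```text
th -0.000 piv [ 785.3 -118. ] knob [ 501.2 -140.8] flat; lifted55 [ 506.6 -140.4] dir 4.6
th -0.075 piv [ 773.4 -128.2] knob [ 488.6 -138.6] flat; lifted55 [ 494.  -138.4] dir 2.1
th -0.150 piv [ 760.8 -137.6] knob [ 475.8 -135.3] flat; lifted55 [ 481.2 -135.4] dir -0.4
th -0.225 piv [ 747.5 -145.9] knob [ 462.9 -130.8] flat; lifted55 [ 468.3 -131.1] dir -3.0
th -0.300 piv [ 733.6 -153.2] knob [ 450.1 -124.9] flat; lifted55 [ 455.4 -125.5] dir -5.7
th -0.376 piv [ 719.3 -159.5] knob [ 437.4 -117.6] flat; lifted55 [ 442.7 -118.4] dir -8.5
```

>>> arm_command(
  motion=[
    {"offset":[0.0022,-0.0013,0],"spin":0},
    {"offset":[0.0022,-0.0013,0],"spin":0.01},
    {"offset":[0.0022,-0.0012,0],"spin":0},
    {"offset":[0,0,0],"spin":0},
  ],
)

```text
time_s: 7.05
ee_pos: [453.6, -116.2, 134.3]
ee_rot: [180.0, -0.1, -7.5]
force: [0.3, 0.9, -0.8]
gripper_width: 18.1
gripper_force: 12.6
```

Run:
```python
from h import *
q,d=look("top");find("top","stay_middle_hole",80);find("top","stay_knob",127)
s=env.state();print(s["ee_pos"],s["gripper_width"],s["gripper_force"],s["force"],s["time_s"])
# hole contour: dark bar vs brighter hole
g=cv2.cvtColor(q,cv2.COLOR_BGR2GRAY)[205:260,440:490]
_,b=cv2.threshold(g,0,255,cv2.THRESH_OTSU)
n,l,st,c=cv2.connectedComponentsWithStats(b)
for i in range(1,n):
    if 40<st[i,4]<400: print(st[i],c[i]+[440,205])
cv2.imwrite("pics/t7.png",np.hstack([cv2.resize(q[205:255,430:490],(400,333),interpolation=cv2.INTER_NEAREST),cv2.resize(look("scene")[0][305:338,120:160],(400,333),interpolation=cv2.INTER_NEAREST)]))
```

```text
top stay_middle_hole 0.59 [463.4 229.1] [ 561.5 -132.4   80. ]
[ 453.52616    -116.32119037  134.35138542] 17.904860854472396 12.532365488586947 [ 1.05119569 -0.89021607 -0.90865735] 7.2
[  0   0   9  40 252] [442.98809524 221.76984127]
[ 42   0   8  52 289] [486.60207612 233.3183391 ]
[22 14 12 16 88] [468.81818182 225.98863636]
[18 21  8  7 43] [461.53488372 228.74418605]
```

>>> arm_command(
  motion=[
    {"offset":[-0.0012,0,0.006],"spin":0},
    {"offset":[-0.0011,0,0.006],"spin":0},
    {"offset":[-0.001,0,0.006],"spin":0},
    {"offset":[-0.0008,0,0.006],"spin":0},
    {"offset":[0,0,0],"spin":0},
  ],
)

```text
time_s: 7.88
ee_pos: [448.6, -115.6, 109.7]
ee_rot: [-180.0, 0.1, -7.5]
force: [-0.9, 0.8, 0.2]
gripper_width: 10.0
gripper_force: 0.0
```

Run:
```python
from h import *
q,d=look("top");p,_=look("scene")
s=env.state();print(s["ee_pos"],s["gripper_width"],s["gripper_force"],s["force"],s["time_s"])
cv2.imwrite("pics/t8.png",np.hstack([cv2.resize(q[205:255,435:485],(400,400),interpolation=cv2.INTER_NEAREST),cv2.resize(p[300:350,130:180],(400,400),interpolation=cv2.INTER_NEAREST)]))
```

```text
[ 449.1157478  -115.77503704  110.26546023] 10.017329409846148 0.0 [-0.25964007  0.07079347 -0.32188882] 7.975
```

View pics/t8.png

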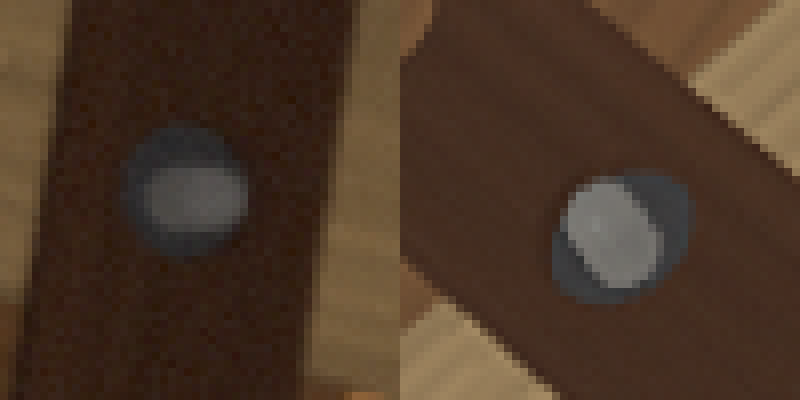

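The knob slipped out during lowering and the stay dropped over the pin (pin seen inside the middle hole in both views). I'll triangulate to check it is fully seated, then lift the gripper away.

>>> arm_command(
  motion=[
    {"offset":[0,0,-0.04],"spin":0},
    {"offset":[0,0,-0.04],"spin":0},
    {"offset":[-0.05,0,-0.03],"spin":0},
    {"offset":[-0.05,0,0],"spin":0},
    {"offset":[0,0,0],"spin":0},
  ],
)

```text
time_s: 8.6
ee_pos: [347.2, -102.1, 220.9]
ee_rot: [180.0, -0.0, -7.6]
force: [0.3, 0.2, 0.6]
gripper_width: 10.2
gripper_force: 0.0
```

Run:
```python
from h import *
print("hole top-face",tri((458.1,228.8),(157.7,329.7)))
q,d=look("top");p,e=look("scene")
for c in("top","scene"):find(c,"stay_knob",76);find(c,"stay_middle_hole",50)
a=env.pinpoint("top","stay_knob")[0]["location"];b=env.pinpoint("scene","stay_knob")[0]["location"];print("knob",tri(a,b))
s=env.state();print(s["ee_pos"],s["force"],s["time_s"])
# bar top height from scene depth along the bar
for w in ((545,-134),(590,-141),(620,-146),(650,-150)):
    u=proj("scene",[*w,55]).round().astype(int);x=px2w("scene",u,depth=np.median(e[u[1]-1:u[1]+2,u[0]-1:u[0]+2]));
    t=proj("top",[*w,55]).round().astype(int);y=px2w("top",t,depth=np.median(d[t[1]-1:t[1]+2,t[0]-1:t[0]+2]));print(w,x.round(1),y.round(1))
cv2.imwrite("pics/s9.png",np.hstack([cv2.resize(p[220:420,0:220],(440,400)),cv2.resize(q[180:300,400:508],(360,400))]))
```

```text
hole top-face (array([ 561.4, -135.9,   49.5]), array([ 0.4,  0.5,  0.6, -0. ]))
top stay_knob 0.77 [452.7 312.9] [ 441.7 -116.8   76. ]
top stay_middle_hole 0.57 [457.8 231.7] [ 557.9 -134.5   50. ]
scene stay_knob 0.95 [ 93.9 272.9] [ 439.8 -117.3   76. ]
scene stay_middle_hole 0.61 [158.7 327.2] [ 559.9 -132.9   50. ]
knob (array([ 441.3, -117.1,   77.1]), array([ 0.4,  0.5,  0.6, -0. ]))
[ 350.48806068 -102.7427877   219.95642571] [ 0.42080007 -0.21663265  0.7945351 ] 9.0
(545, -134) [ 545.7 -134.2   55. ] [ 545.5 -134.7   54.1]
(590, -141) [ 589.2 -140.4   53.8] [ 590.3 -141.1   54.9]
(620, -146) [ 611.6 -142.    30.5] [ 625.6 -165.2    1.1]
(650, -150) [ 649.5 -149.9   55.2] [ 650.6 -149.4   55. ]
```

View pics/s9.png

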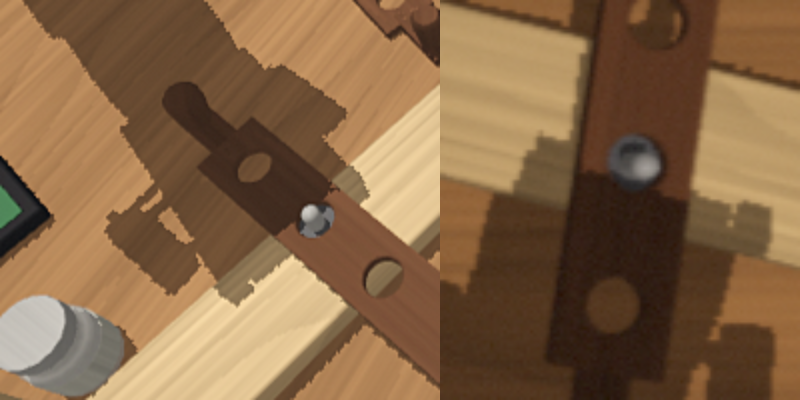

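The pin (315,215 in the left crop, 635,160 in the right) stands up through the stay's middle hole. The bar's top face measures 54–55 mm high all along, so the stay is level and fully down. The robot is clear.

```bash
python3 -c "
from workcell import env
print(env.job_done())"
```

```text
the job is handed in; nothing more can be done
None
```

The hatch is half open, with the stay's middle hole fully down over the pin and the robot clear. The knob slipped from the grip while lowering, so the stay dropped the last part onto the pin, and I handed the job in at about 9 s.

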